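# Unlock the ratchet can press and clear the flattened can

### The arm

A 6-joint arm with a two-finger parallel gripper is mounted at the origin on the work surface. World frame = base frame: x ahead of the robot, y to its left, z up, the work surface at z = 0. Lengths are in m, angles in rad, forces in N, time in s.
With the tool pointing down it reaches from about 0.3 to 0.875 m from the base axis. Payload 6.4 kg.
Tool frame: the origin (TCP) lies midway between the tips of the shut fingers; the grasp point (between the pads) lies 19 mm behind it (grasp_offset is the distance from the TCP to the grasp point, in m); z points along the fingers, y is the line along which they close (so a half turn about z gives the same grasp; the last joint's range is limited). The gripper opens to 85 mm and grips with 20 to 120 N. Pads are 22 mm wide; open, the fingers measure 114 mm over their backs; the gripper's body (76 mm by 85 mm) begins 54 mm behind the grasp point. The pads swing forward as they close: fully open they stand 13 mm farther back than shut.
Start: joints at [-0.206, 0.181, 1.607, -0, 1.354, -0.206], TCP at [0.575, 0, 0.231] pointing down, gripper open.
Joint ranges: [-2.99, 2.99], [-0.89, 2.07], [0.3, 2.58], [-1.14, 4.28], [0, 2.63], [-3.12, 3.12]. Speed limits (rad/s): [2.57, 2.57, 3.01, 3.14, 3.14, 3.14].

### API

Orientations are given as a unit quaternion [w, x, y, z].
In Python, from bench import * gives the robot as it stands. The module is installed in compiled form; this text tells all that it offers.
- The arm moves only by the tool servo_tool, never from a script. Its argument "commands" is text: rows parted by semicolons, each of 7 numbers parted by spaces: the turn, a rotation vector about the tool's x, y, z in rad, then the shift along the tool's x, y, z in mm, then the opening, from 0 (shut) to 1 (fully open). In form: wx wy wz dx dy dz claw; .... A call has 1 to 5 rows; each row shifts and turns the commanded pose from where the row before left it, along the tool's axes as they then stand; what a row does not reach is not made up. A row lasts 1/8 s, in which the tool goes at most 62.5 mm and 10.7 degrees, less where a joint would pass 70% of its speed; a pose out of reach is approached as far as the arm can. A call with a gripper value outside its range is refused whole. The fingers move at their own pace and stop on an object; the grip force is fixed at half the most. Time passes only in rows, so rows that do not move let the fingers close. It gives the time, the measured TCP pose, the force, the opening and the grip force at its end, in the units of the state.
- get_obs(): the state, without advancing time (a new reading comes with each control period).
- camera(name): name is "scene" or "side" or "wrist"; returns the picture (400x640x3 uint8, blue, green, red); there is no depth.
- calibration(name): a dict with "fx", "fy", "cx", "cy" (pixels), "k1" (the pictures are not rectified: a ray, as slopes to the right and down, at radius r is drawn at 1 + k1 r^2 times it, then the intrinsics apply), "R" (3x3) and "t" (3): a world point X has camera coordinates R X + t. Camera axes: x right, y down, z forward; pixel columns grow to the right and rows downward; lengths in m; the calibration is good to about 2 mm. A picture is of the moment at which its call begins: read the wrist's pose just before it. calibration takes no time and is no camera call; for the wrist camera it gives the pose at the moment of the call.
- hand_in(): hands the job in; it is judged then, once.
The state is a dict: "time_s": time; "q": joint angles; "dq": joint speeds; "joint_efforts": joint torques, N m; "eef_pos": TCP position; "eef_rot": TCP orientation; "wrist_force": force on the tool from outside, world axes, zero at the start; "torque": the same for the moment, N m; "opening": opening from 0.0 (shut) to 1.0 (fully open); "grasp_force": force on a finger pad.
Only numpy, scipy, OpenCV 4.12 (cv2) and the standard library are available. Lean on these libraries where they do the work, as an engineer would, in place of code of your own. Each camera call takes 0.05 s, during which the arm holds its last target. There are 200 camera calls.

### The job

The can press on the bench is still locked on the blue can it has just flattened. Flip its ratchet pawl right over by the red thumb lever so that it lies back and stays there, draw the ram fully back by its red D-handle, then lift the flattened blue can out and put it in the grey mesh crate with the others. Leave the press open like that, pawl lying back and ram fully out, and leave the jar, lid cups, funnel and empty cans standing where they are.

Things in the scene. Friction and masses are not known exactly. Their poses are not given: they have to be found in the camera images.
- can_press: Dark green bench-top can press, fixed to the bench, of an anvil plate, two tie rods, a guide block, a ram and a ratchet pawl. Origin: under the middle of its 222 x 100 x 8 mm foot plate; z up; +x runs along the press from the anvil to the handle. Guide block: x = 43 to 103 mm, 56 mm wide, its cheeks up to 85 mm above the bench.
- anvil_notch (a point): Bottom middle of the finger notch in the anvil, on its inner face (press x = -99 mm), 34 mm above the bench. The anvil is an upright plate 12 mm thick, 90 mm wide, 86 mm high; the notch is 52 mm wide and open at the top; nothing stands behind the anvil. The tie rods (tops 24 mm high, 22 mm either side of the middle) run from it to the guide block and cradle the can.
- ram (a joint): How far the ram is drawn back along the press +x, in m: 0 = squeezed in (its round 60 mm face 30 mm from the anvil), 0.098 = fully back at its stop. Starts at 0.001 to 0.014. Slides level with about 3 N of friction and stays where left. With the pawl engaged it can be pushed in, but pulled back it is blocked within one tooth (10 mm).
- ram_handle (a point): Middle of the crossbar of the ram's D-handle: red bar 20 mm thick, 80 mm long, level, across the press, its axis 50 mm above the bench; moves with the ram. Between it and the black yoke on the press side is an open window 29 mm (along the press) by 66 mm; its outer side is free. Can be pinched from above.
- pawl (a joint): Angle of the ratchet pawl about its pin, rad: 0 to 0.3 = nose in the teeth of the ram bar (engaged), 1.5 = flipped right over, lying back on its stop (released). Loose, kept either way by its own weight: let go below about 0.75 it falls back into the teeth, beyond about 0.95 it falls on to 1.5. Takes less than 1 N at the lever.
- pawl_lever (a point): Top end of the pawl's thumb lever, 49 mm from the pin (pin: press x = 83 mm, 74 mm above the bench, across the press). Lever 10 mm thick, red paddle 24 mm wide and long at its end. Engaged, it leans to the anvil, 60 degrees up from level (this point 24 mm short of the pin, 116 mm high); flipping swings it over the top to the handle's side (41 mm past the pin, 101 mm high).
- flat_can: Blue flattened drink can in the press: a disc 66 mm in diameter, 28 mm thick, 20 to 40 g, loose. Origin: its centre; x along its axis. It starts on edge on the tie rods, axis along the press, close to the anvil (centre at press x about -84 mm, 50 mm above the bench). Its flat ends can be pinched from above through the anvil's notch once the ram is back.
- crate: Grey mesh crate, open on top, 230 (x) x 160 (y) x 100 mm high, walls and floor 4 mm, fixed. Origin: under the middle of its floor. Two other flattened cans (28 mm high) lie in its -x half; its +x half is empty.
- jar: Tall glass storage jar with steel lid and corks in it, 110 mm across, 244 mm high; origin under its centre. Bystander.
- lid_cup_a: Stainless cup-shaped lid holder, 84 mm across, 70 mm high; origin under its centre. Bystander.
- lid_cup_b: The second stainless lid holder, the same. Bystander.
- funnel: Red plastic funnel standing mouth down, 124 mm across, 130 mm high; origin under its centre. Bystander.
- empty_a: Empty orange drink can standing, 66 mm across, 115 mm high; origin under its centre. Bystander.
- empty_b: Empty green drink can standing, the same size. Bystander.
Mind the look-alikes: they are no part of the job. Of the things that look like the flat_can, the smallest one is meant.

How it is judged:
By the outcome, as a careful person would: the job done as asked, in the order asked, and still so for the second after the job is handed in, with the robot touching nothing.
It also fails if it takes over 64 s, if anything falls off the work surface, if the arm or the gripper's body presses on something with over 40 N, if the wrist force passes 120 N, or if a joint passes its speed limit or range.

## Working session

There is one attempt and no reset: what is moved stays moved. The work goes in short steps, Python scripts to look and compute and a tool call to move; the robot and the scene stay as the last step left them, time stands still between calls to the robot, and variables do not carry over. Pictures are saved under pics/ and viewed, at most 10 in all, crops included, and the job is handed in when it is done.

Besides the shell and the picture viewer there is one more tool, called as a command line: name --argument value ..., lists and objects as JSON in quotes. servo_tool: Moves the arm, as the interface text tells. Its arguments: {"type":"object","properties":{"commands":{"type":"string"}},"required":["commands"]}

```bash
mkdir -p pics
cat > h.py <<'E'
from bench import *
import numpy as np, cv2
def ray(n,u,v,c=None):
    c=c or calibration(n); R=np.array(c["R"]);t=np.array(c["t"])
    d=np.array([(u-c["cx"])/c["fx"],(v-c["cy"])/c["fy"]]);s=d.copy()
    for _ in range(20): s=d/(1+c["k1"]*(s@s))
    return -R.T@t, R.T@np.array([s[0],s[1],1.])
def plane(n,u,v,z,c=None):
    o,d=ray(n,u,v,c); return o+d*(z-o[2])/d[2]
def tri(*rs):
    A=0;b=0
    for o,d in rs:
        d=d/np.linalg.norm(d);P=np.eye(3)-np.outer(d,d);A=A+P;b=b+P@o
    x=np.linalg.solve(A,b)
    return x,[np.linalg.norm(np.cross(x-o,d/np.linalg.norm(d)))*1000 for o,d in rs]
def proj(n,X,c=None):
    c=c or calibration(n);p=np.array(c["R"])@np.array(X)+np.array(c["t"]);s=p[:2]/p[2];s=s*(1+c["k1"]*(s@s))
    return s*[c["fx"],c["fy"]]+[c["cx"],c["cy"]]
E
python3 - <<'E'
from h import *
a=camera("scene");b=camera("side");
cv2.imwrite("pics/a.png",a);cv2.imwrite("pics/b.png",b)
for n in("scene","side"):
    c=calibration(n);print(n,c["fx"],-np.array(c["R"]).T@c["t"],plane(n,320,200,0))
o=get_obs();print(o["time_s"],o["eef_rot"],o["wrist_force"])
E
```

```text
scene 490.58791896186295 [ 1.1305926  -0.00788737  1.13763348] [0.48967497 0.02868024 0.        ]
side 385.5775253755414 [ 0.42252079 -0.83264251  0.63869182] [0.55104813 0.2505659  0.        ]
0.1 [-6.37294553e-04  7.07089815e-01  7.07123327e-01 -4.33064170e-04] [-0.25552071 -0.28757562  0.65274895]
```

View pics/a.png

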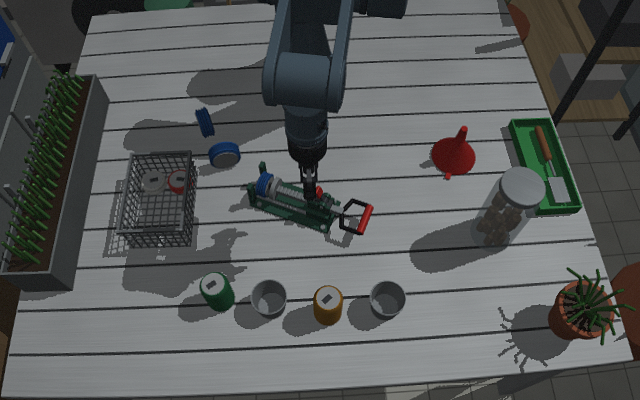

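View pics/b.png

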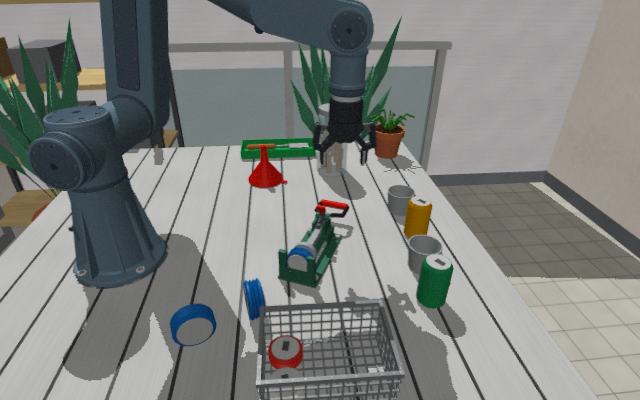

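Scene: the press runs from the anvil (~255,195) to the red D-handle (~365,218), roughly along +y. The crate is at (160,200), and the blue look-alikes are at (205,122) and (225,154). Side: the press is at (315,245), the handle at (335,208), and the lever is partly behind the gripper in the scene view.

Run:
```python
from h import *
a=cv2.imread("pics/a.png");b=cv2.imread("pics/b.png")
A=cv2.resize(a[150:250,235:385],None,fx=5,fy=5,interpolation=cv2.INTER_CUBIC)[:500]
B=cv2.resize(b[190:290,265:365],None,fx=5,fy=5,interpolation=cv2.INTER_CUBIC)
cv2.imwrite("pics/a2.png",A);cv2.imwrite("pics/b2.png",B)
def blobs(im,kind,box):
    h=cv2.cvtColor(im,cv2.COLOR_BGR2HSV)
    if kind=="r": m=cv2.inRange(h,(0,150,70),(8,255,255))|cv2.inRange(h,(172,150,70),(180,255,255))
    else: m=cv2.inRange(h,(100,120,50),(125,255,255))
    x0,x1,y0,y1=box;mm=np.zeros_like(m);mm[y0:y1,x0:x1]=m[y0:y1,x0:x1]
    n,l,s,c=cv2.connectedComponentsWithStats(mm)
    for i in range(1,n):
        if s[i,4]>8: print(kind,s[i],c[i].round(1), cv2.minAreaRect(np.argwhere(l==i)[:,::-1].astype(np.float32)))
for im,bx in((a,(235,385,150,250)),(b,(265,365,190,290))):
    blobs(im,"r",bx);blobs(im,"b",bx);print()
```

```text
r [316 186   7  12  54] [318.6 191.2] ((318.65380859375, 191.23077392578125), (9.984603881835938, 6.37905216217041), 56.3099365234375)
r [357 205  16  28 199] [364.6 218.4] ((364.7758483886719, 218.31036376953125), (7.2421183586120605, 28.597082138061523), 21.801406860351562)
b [235 150   5   8  25] [237.2 152.6] ((237.0, 153.5), (7.0, 4.0), 90.0)
b [256 171  17  25 202] [262.7 181.7] ((262.6364440917969, 182.42588806152344), (11.496188163757324, 22.895362854003906), 22.833654403686523)

r [316 200  32  13 205] [329.8 205.2] ((331.5, 206.0), (12.0, 31.0), 90.0)
b [287 247  26  13 177] [299.8 252.2] ((299.5, 253.0), (25.0, 12.0), 0.0)
```

View pics/a2.png

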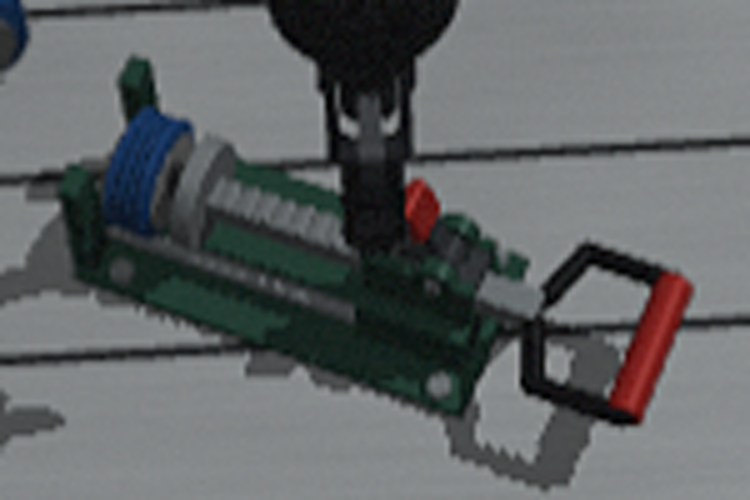

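View pics/b2.png

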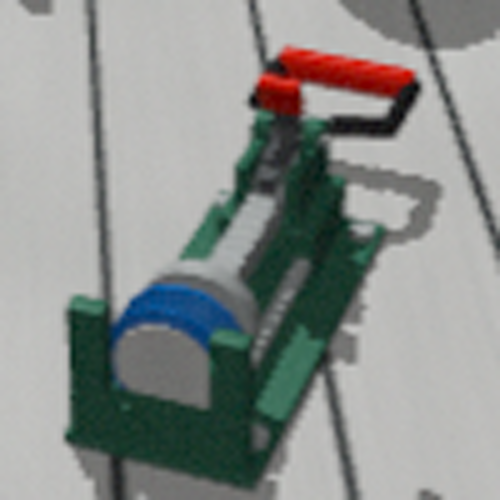

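Crops: the handle bar runs from scene (361,232)–(370.6,206), and in the side view from (322,202) to (348,206). The lever paddle is at scene (319,192) and side (320.6,208.6). The anvil post tops are at scene (262,162),(250,184) and side (282,251),(311,258).

Run:
```python
from h import *
S=lambda u,v:ray("scene",235+u/5,150+v/5); D=lambda u,v:ray("side",265+u/5,190+v/5)
P={}
for k,s,d in(("hndC",(653,347),(350,69)),("hnd+",(630,408),(415,82)),("hnd-",(681,282),(283,57)),("lever",(422,208),(279,93)),
 ("postA",(137,64),(87,303)),("postB",(77,172),(230,338))):
    P[k],e=tri(S(*s),D(*d));print(k,P[k].round(4),np.round(e,1))
    
yaw=lambda v:np.degrees(np.arctan2(v[1],v[0]))
for u,v in((460,412),(75,282),): print("foot",plane("scene",235+u/5,150+v/5,.004).round(4))
m=(P["postA"]+P["postB"])/2
print("axis handle-anvil",yaw(P["hndC"]-m),"handle perp",yaw(P["hnd+"]-P["hnd-"])+90,"posts perp",yaw(P["postB"]-P["postA"])+90, np.linalg.norm(P["hndC"]-m))
# crate corners (rim z=.1)
for u,v in((134,154),(193,153),(190,247),(121,247)): print("crate",plane("scene",u,v,.1).round(3))
for n in("scene",):
  for nm,u,v,z in(("green",210,285,.115),("cupA",268,298,.07),("orange",328,300,.115),("cupB",387,299,.07),("jar",521,188,.244),("funnel",454,155,.05),("bl",205,122,.03),("bl2",225,154,.015)): print(nm,plane(n,u,v,z).round(3))
```

```text
hndC [0.582  0.1365 0.0523] [0.6 0.6]
hnd+ [0.6166 0.1208 0.0522] [2.5 2.5]
hnd- [0.5448 0.155  0.0511] [0.2 0.2]
lever [0.5266 0.0251 0.1068] [0.3 0.3]
postA [ 0.4202 -0.1163  0.0855] [1.4 1.4]
postB [ 0.4837 -0.147   0.0851] [1.9 1.9]
foot [0.588  0.0407 0.004 ]
foot [ 0.4999 -0.1573  0.004 ]
axis handle-anvil 64.13507104351271 handle perp 64.49216280721723 posts perp 64.25419697289372 0.29979475809586986
crate [ 0.377 -0.454  0.1  ]
crate [ 0.386 -0.296  0.1  ]
crate [ 0.653 -0.284  0.1  ]
crate [ 0.644 -0.451  0.1  ]
green [ 0.754 -0.23   0.115]
cupA [ 0.776 -0.106  0.07 ]
orange [0.802 0.027 0.115]
cupB [0.794 0.162 0.07 ]
jar [0.624 0.456 0.244]
funnel [0.401 0.397 0.05 ]
bl [ 0.228 -0.288  0.03 ]
bl2 [ 0.334 -0.228  0.015]
```

servo_tool --commands "0 0 -0.16 0 0 0 0;0 0 -0.16 0 0 0 0;0 0 -0.16 0 0 0 0;0 0 -0.16 0 0 0 0;0 0 -0.16 0 0 0 0"

```text
time_s: 0.72
eef_pos: [0.5747, 0.0001, 0.2307]
eef_rot: [-0.001, 0.373, 0.928, -0.0]
wrist_force: [-0.3, 0.3, 0.6]
opening: -0.004
grasp_force: 0.0
```

servo_tool --commands "0 0 -0.16 0 0 0 0;0 0 -0.161 0 0 0 0;0 0 0 26 -16 0 0;0 0 0 27 -16 0 0;0 0 0 0 0 0 0"

```text
time_s: 1.35
eef_pos: [0.5117, -0.0056, 0.2308]
eef_rot: [-0.001, 0.223, 0.975, -0.0]
wrist_force: [0.5, -0.6, -0.1]
opening: 0.0
grasp_force: 0.0
```

```bash
cat >> h.py <<'E'
TH=np.radians(64.25);a_=np.array([np.cos(TH),np.sin(TH),0]);n_=np.array([-a_[1],a_[0],0]);O=np.array([.4976,-.0371,0])
def st():
    from scipy.spatial.transform import Rotation as Ro
    o=get_obs();w=o["eef_rot"];R=Ro.from_quat([*w[1:],w[0]]).as_matrix();d=np.array(o["eef_pos"])-O
    print("t",round(o["time_s"],2),"press xyz mm",np.round([d@a_*1e3,d@n_*1e3,d[2]*1e3],1),"yaw_y",np.degrees(np.arctan2(R[1,1],R[0,1])).round(2),"z",R[:,2].round(3),"open",round(o["opening"],3),"F",np.round(o["wrist_force"],1),round(o["grasp_force"],1))
    return o,R
E
python3 -c "
from h import *
st();cv2.imwrite('pics/w1.png',camera('wrist'))
for X in([.069,0,.106],[.193,0,.06],[-.105,0.036,.086],[-.105,-.036,.086]): print(proj('wrist',O+X[0]*a_+X[1]*n_+np.array([0,0,X[2]])))"
```

```text
t 1.35 press xyz mm [ 34.5   1.  230.8] yaw_y 64.21 z [-0.001  0.    -1.   ] open 0.0 F [ 0.5 -0.6 -0.1] 0.0
[364.14550636 189.17802942]
[485.48920915 177.39892518]
[163.02618658 143.77253952]
[173.24773007 221.67499057]
```

View pics/w1.png

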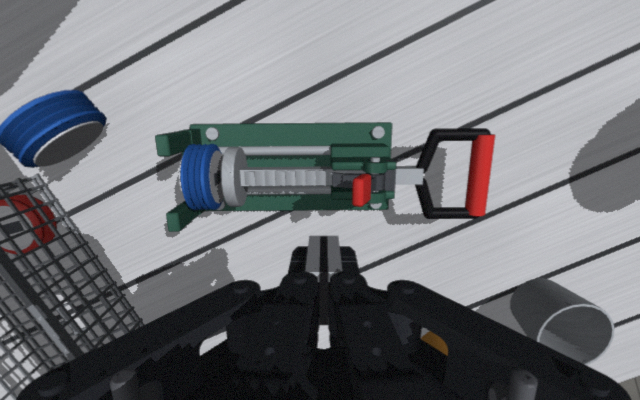

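The wrist view confirms the pose: lever at (361,190) against a predicted (364,189), handle at (482,175), can at (203,177). Next I go down and push the lever over.

servo_tool --commands "0 0 0 -1 -1 45 0;0 0 0 0 0 45 0;0 0 0 0 0 40 0;0 0 0 0 0 0 0;0 0 0 0 6 0 0"

```text
time_s: 2.02
eef_pos: [0.5179, -0.002, 0.1026]
eef_rot: [0.001, 0.223, 0.975, 0.0]
wrist_force: [0.1, 0.0, 0.2]
opening: 0.002
grasp_force: 0.0
```

servo_tool --commands "0 0 0 0 6 0 0;0 0 0 0 6 0 0;0 0 0 0 6 0 0;0 0 0 0 6 0 0;0 0 0 0 6 0 0"

```text
time_s: 2.65
eef_pos: [0.5296, 0.0258, 0.1013]
eef_rot: [-0.0, 0.223, 0.975, -0.0]
wrist_force: [0.8, 0.1, 0.3]
opening: -0.003
grasp_force: 0.1
```

servo_tool --commands "0 0 0 0 6 0 0;0 0 0 0 6 0 0;0 0 0 0 6 0 0;0 0 0 0 6 0 0;0 0 0 0 0 0 0"

```text
time_s: 3.28
eef_pos: [0.5401, 0.0473, 0.1013]
eef_rot: [0.0, 0.223, 0.975, 0.0]
wrist_force: [0.4, -0.2, -0.2]
opening: -0.002
grasp_force: 0.0
```

```bash
python3 -c "
from h import *
st();a=camera('scene');b=camera('side')
A=cv2.resize(a[150:250,255:385],None,fx=4,fy=4,interpolation=2);B=cv2.resize(b[180:280,285:365],None,fx=4,fy=4,interpolation=2)
cv2.imwrite('pics/c.png',np.hstack([A[:,:480],B]))"
```

```text
t 3.27 press xyz mm [ 94.5  -1.6 101.3] yaw_y 64.26 z [ 0.  0. -1.] open -0.002 F [ 0.4 -0.2 -0.2] 0.0
```

View pics/c.png

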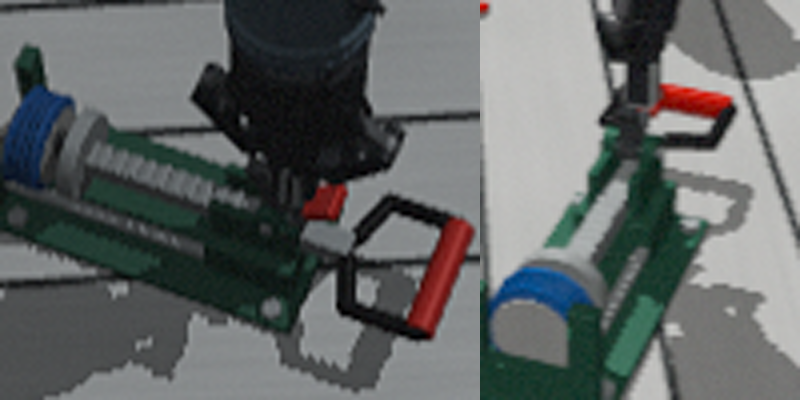

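The red paddle is now on the handle side (crop 325,203). I lift, move over the handle with a partial opening, and check pawl and handle in the wrist view.

servo_tool --commands "0 0 0 0 0 -30 0;0 0 0 0 0 -50 0.42;0 0 0 1 48 -40 0.42;0 0 0 0 48 0 0.42;0 0 0 0 0 0 0.42"

```text
time_s: 4.0
eef_pos: [0.5816, 0.1361, 0.2219]
eef_rot: [0.001, 0.222, 0.975, 0.0]
wrist_force: [-0.0, 0.2, -0.1]
opening: 0.42
grasp_force: 0.0
```

```bash
python3 -c "
from h import *
st();c=calibration('wrist');w=camera('wrist');s=camera('scene');cv2.imwrite('pics/w2.png',w)
def rb(im,big):
    h=cv2.cvtColor(im,cv2.COLOR_BGR2HSV);m=cv2.inRange(h,(0,150,70),(8,255,255))|cv2.inRange(h,(172,150,70),(180,255,255))
    n,l,t,ce=cv2.connectedComponentsWithStats(m)
    return [(t[i].tolist(),ce[i].round(1)) for i in range(1,n) if t[i,4]>big]
print(rb(w,60));print([r for r in rb(s,30) if 300<r[1][0]<400])
for r in rb(w,60):
    for z in(.06,.1): d=plane('wrist',*r[1],z,c)-O;print('w',z,(d@a_*1e3).round(1),(d@n_*1e3).round(1))
for r in rb(s,30):
  if 300<r[1][0]<400:
    for z in(.053,.1): d=plane('scene',*r[1],z)-O;print('s',z,(d@a_*1e3).round(1),(d@n_*1e3).round(1))
"
```

```text
t 4.0 press xyz mm [192.5  -0.4 221.9] yaw_y 64.4 z [ 0.002  0.001 -1.   ] open 0.42 F [-0.   0.2 -0.1] 0.0
[([311, 133, 20, 85, 1568], array([321. , 174.7])), ([215, 171, 27, 31, 670], array([228.1, 186.1]))]
[([331, 197, 11, 8, 64], array([335.8, 200.2])), ([357, 205, 16, 28, 205], array([364.5, 218.4]))]
w 0.06 190.2 4.5
w 0.1 190.4 12.9
w 0.06 101.6 -6.7
w 0.1 113.4 3.1
s 0.053 104.6 22.7
s 0.1 113.1 -2.4
s 0.053 189.6 1.3
s 0.1 194.4 -22.9
```

View pics/w2.png

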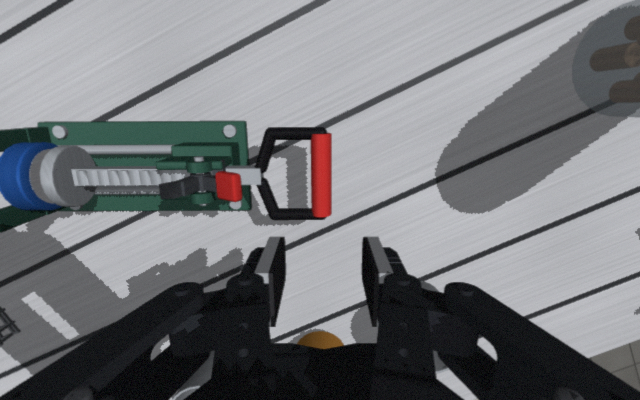

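The pawl lies back, with its paddle at (228,186) ≈ press x 113. The handle bar is at (321,175) → press x 190. Now I go down and pinch it.

servo_tool --commands "0 0 0 1.5 -2.5 50 0.42;0 0 0 0 0 50 0.42;0 0 0 0 0 40 0.42;0 0 0 0 0 25 0.42;0 0 0 0 0 0 0.42"

```text
time_s: 4.72
eef_pos: [0.5756, 0.1309, 0.0536]
eef_rot: [-0.003, 0.224, 0.975, -0.001]
wrist_force: [-0.8, -0.4, 0.3]
opening: 0.418
grasp_force: 0.0
```

servo_tool --commands "0 0 0 0 0 12 0.42;0 0 0 0 0 12 0.42;0 0 0 0 0 0 0.42;0 0 0 0 0 0 0;0 0 0 0 0 0 0"

```text
time_s: 5.35
eef_pos: [0.5786, 0.1326, 0.0329]
eef_rot: [0.0, 0.223, 0.975, 0.0]
wrist_force: [-0.1, 1.9, -0.2]
opening: 0.212
grasp_force: 58.5
```

servo_tool --commands "0 0 0 0 0 0 0;0 0 0 0 0 0 0;0 0 0 0 0 0 0"

```text
time_s: 5.72
eef_pos: [0.5786, 0.1326, 0.0328]
eef_rot: [0.0, 0.223, 0.975, 0.0]
wrist_force: [-0.5, 4.2, 6.3]
opening: 0.21
grasp_force: 59.0
```

```bash
python3 -c "
from h import *
st()"
```

```text
t 5.72 press xyz mm [188.    0.7  32.8] yaw_y 64.24 z [ 0.001  0.    -1.   ] open 0.21 F [-0.5  4.2  6.3] 59.0
```

servo_tool --commands "0 0 0 0 8 0 0;0 0 0 0 15 0 0;0 0 0 0 15 0 0;0 0 0 0 15 0 0;0 0 0 0 12 0 0"

```text
time_s: 6.35
eef_pos: [0.6061, 0.1906, 0.0328]
eef_rot: [-0.001, 0.223, 0.975, -0.001]
wrist_force: [-6.2, -1.0, 10.1]
opening: 0.215
grasp_force: 59.5
```

servo_tool --commands "0 0 0 0 8 0 0;0 0 0 0 5 0 0;0 0 0 0 3 0 0;0 0 0 0 2 0 0;0 0 0 0 0 0 0"

```text
time_s: 6.98
eef_pos: [0.6138, 0.2069, 0.0328]
eef_rot: [-0.001, 0.223, 0.975, -0.0]
wrist_force: [-6.0, 1.2, 7.9]
opening: 0.209
grasp_force: 59.4
```

servo_tool --commands "0 0 0 0 2 0 0;0 0 0 0 2 0 0;0 0 0 0 0 0 0"

```text
time_s: 7.35
eef_pos: [0.6155, 0.2105, 0.0328]
eef_rot: [-0.001, 0.223, 0.975, -0.0]
wrist_force: [-6.3, 1.5, 8.5]
opening: 0.213
grasp_force: 59.4
```

servo_tool --commands "0 0 0 0 2 0 0;0 0 0 0 2 0 0;0 0 0 0 0 0 0"

```text
time_s: 7.72
eef_pos: [0.6171, 0.2138, 0.0328]
eef_rot: [-0.001, 0.223, 0.975, -0.001]
wrist_force: [-5.9, -0.1, 9.5]
opening: 0.212
grasp_force: 59.5
```

servo_tool --commands "0 0 0 0 2 0 0;0 0 0 0 2 0 0;0 0 0 0 0 0 0"

```text
time_s: 8.1
eef_pos: [0.6171, 0.2138, 0.0327]
eef_rot: [-0.003, 0.223, 0.975, -0.004]
wrist_force: [-14.3, -12.9, 17.6]
opening: 0.21
grasp_force: 60.5
```

The force rose at the stop after 90 mm of travel: the ram is fully back. I release and lift.

servo_tool --commands "0 0 0 0 0 0 0.42;0 0 0 0 0 0 0.42;0 0 0 0 -2 0 0.42;0 0 0 0 0 -25 0.42;0 0 0 0 0 -50 0.42"

```text
time_s: 8.72
eef_pos: [0.6166, 0.2156, 0.105]
eef_rot: [-0.003, 0.223, 0.975, -0.001]
wrist_force: [0.4, 0.8, 0.4]
opening: 0.422
grasp_force: 0.0
```

servo_tool --commands "0 0 0 0 -20 -60 0.75;0 0 0 0 -60 -40 0.75;0 0 0 0 -60 0 0.75;0 0 0 0 -60 0 0.75;0 0 0 0 -60 0 0.75"

```text
time_s: 9.35
eef_pos: [0.5084, -0.0121, 0.2014]
eef_rot: [0.0, 0.223, 0.975, -0.0]
wrist_force: [1.0, -0.6, 0.3]
opening: 0.749
grasp_force: 0.0
```

servo_tool --commands "0 0 0 0 -60 0 0.75;0 0 0 0 -40 0 0.75;0 0 0 0 0 0 0.75"

```text
time_s: 9.72
eef_pos: [0.465, -0.1029, 0.2014]
eef_rot: [0.0, 0.225, 0.974, -0.0]
wrist_force: [-0.4, 0.2, 0.4]
opening: 0.75
grasp_force: 0.0
```

```bash
python3 -c "
from h import *
st();c=calibration('wrist');w=camera('wrist');s=camera('scene');d=camera('side');cv2.imwrite('pics/w3.png',np.vstack([w,cv2.resize(np.hstack([s[140:260,230:400],d[180:300,260:380]]),None,fx=2,fy=2)[:200,:580] if 0 else np.hstack([cv2.resize(s[145:255,235:400],(300,200)),cv2.resize(d[190:300,265:375],(200,200)),np.zeros((200,140,3),np.uint8)])]))
for n,im in(('wrist',w),('scene',s)):
    h=cv2.cvtColor(im,cv2.COLOR_BGR2HSV);m=cv2.inRange(h,(100,120,50),(125,255,255))
    k,l,t,ce=cv2.connectedComponentsWithStats(m)
    for i in range(1,k):
        if t[i,4]>150: print(n,t[i],ce[i].round(1), [((plane(n,*ce[i],z,c if n=='wrist' else None)-O)@np.c_[a_,n_]*1e3).round(1).tolist() for z in(.05,.08)])
print(proj('wrist',O-.084*a_+[0,0,.083],c))
"
```

```text
t 9.72 press xyz mm [-73.4   0.7 201.4] yaw_y 63.99 z [ 0.    -0.001 -1.   ] open 0.75 F [-0.4  0.2  0.4] 0.0
wrist [   0   24   63   59 1802] [20.9 55.5] [[-325.0, 110.4], [-299.3, 106.2]]
wrist [  94   88  103   84 4289] [141.5 125.5] [[-233.1, 52.7], [-216.8, 54.4]]
wrist [ 295  147   32   72 2066] [310.4 182.5] [[-85.7, 0.7], [-84.4, 7.7]]
scene [  0  15  15  44 306] [ 4.5 35.5] [[-1197.5, 202.7], [-1156.1, 181.7]]
scene [209 142  31  17 301] [223.9 148.3] [[-237.8, 60.4], [-223.0, 43.4]]
scene [256 171  17  25 202] [262.8 181.7] [[-92.3, 3.9], [-81.4, -11.5]]
[310.89663336 192.43231071]
```

View pics/w3.png

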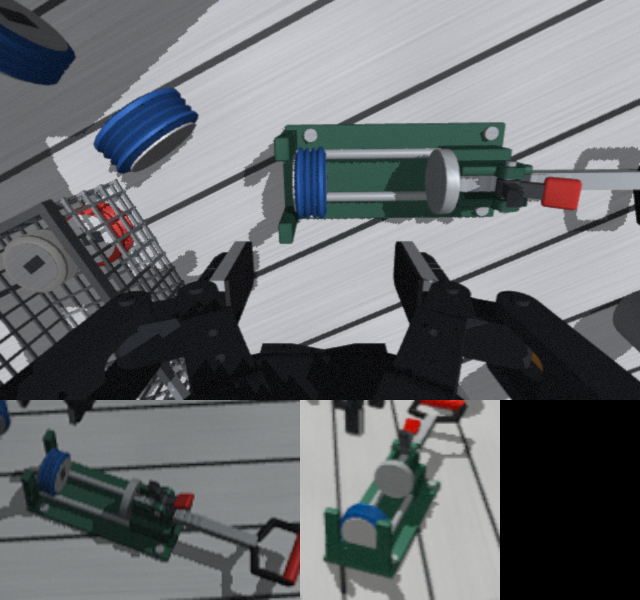

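The press is open: pawl paddle lying back at (562,192), ram out. The blue can is at (310,182) → press x ≈ -84.5, across 0. I go down and pinch it through the notch.

servo_tool --commands "0 0 -0.004 -0.5 -11 20 0.75;0 0 0 0 0 50 0.75;0 0 0 0 0 40 0.75;0 0 0 0 0 20 0.75;0 0 0 0 0 0 0.75"

```text
time_s: 10.5
eef_pos: [0.4606, -0.109, 0.0696]
eef_rot: [-0.002, 0.22, 0.975, 0.001]
wrist_force: [-0.7, 0.1, 0.2]
opening: 0.749
grasp_force: 0.0
```

servo_tool --commands "0 0 0 0 0 14 0.75;0 0 0 0 0 14 0.75;0 0 0 0 0 0 0.75;0 0 0 0 0 0 0;0 0 0 0 0 0 0"

```text
time_s: 11.12
eef_pos: [0.4619, -0.1112, 0.0437]
eef_rot: [0.0, 0.221, 0.975, -0.0]
wrist_force: [-0.2, -0.4, -0.1]
opening: 0.339
grasp_force: 0.1
```

servo_tool --commands "0 0 0 0 0 0 0;0 0 0 0 0 0 0;0 0 0 0 0 0 0"

```text
time_s: 11.5
eef_pos: [0.4619, -0.1112, 0.0438]
eef_rot: [0.0, 0.221, 0.975, -0.0]
wrist_force: [-1.0, -0.4, 5.7]
opening: 0.323
grasp_force: 58.9
```

```bash
python3 -c "
from h import *
st()"
```

```text
t 11.5 press xyz mm [-82.2  -0.1  43.8] yaw_y 64.46 z [ 0.001 -0.001 -1.   ] open 0.323 F [-1.  -0.4  5.7] 58.9
```

servo_tool --commands "0 0 0 0 0 -20 0;0 0 0 0 0 -40 0;0 0 0 0 0 -50 0;0 0 0 0 0 -40 0;0 0 0 0 0 0 0"

```text
time_s: 12.12
eef_pos: [0.4635, -0.1119, 0.1966]
eef_rot: [0.003, 0.221, 0.975, -0.001]
wrist_force: [0.5, -0.3, 0.5]
opening: 0.321
grasp_force: 58.9
```

```bash
python3 -c "
from h import *
st();w=camera('wrist');s=camera('scene');d=camera('side');c=calibration('wrist')
import pickle;pickle.dump(c,open('c4.pkl','wb'))
cv2.imwrite('pics/w4full.png',w)
A=cv2.resize(s[140:260,105:205],None,fx=4,fy=4,interpolation=2);B=cv2.resize(d[290:400,245:415],None,fx=2.3,fy=2.3,interpolation=2)
W=cv2.resize(w[:,:],(390,244));C=np.zeros((600,800,3),np.uint8);C[:480,:400]=A;C[:253,400:791]=B[:253,:391];C[260:504,400:790]=W
cv2.imwrite('pics/w4.png',C)"
```

```text
t 12.12 press xyz mm [-82.2  -1.8 196.6] yaw_y 64.47 z [ 0.006 -0.003 -1.   ] open 0.321 F [ 0.5 -0.3  0.5] 58.9
```

View pics/w4.png

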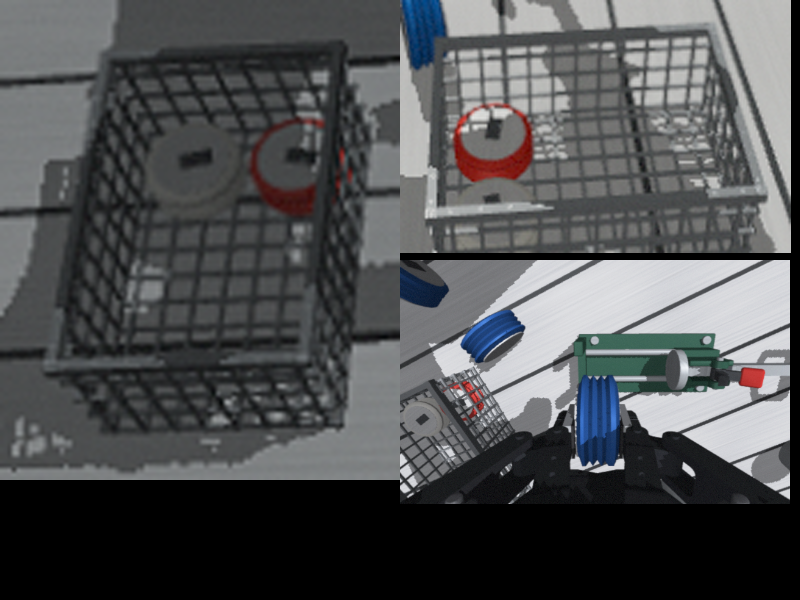

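The can is held (blue disc between the pads). Crate rim corners in the scene crop are (103,52),(347,46),(312,352),(50,366), matching the side crop's four rim corners. I triangulate them.

Run:
```python
from h import *
S=lambda u,v:ray("scene",105+u/4,140+v/4);D=lambda u,v:ray("side",245+u/2.3,290+v/2.3)
P=[]
for s,d in(((347,46),(35,38)),((312,352),(312,28)),((50,366),(365,198)),((103,52),(30,215))):
    x,e=tri(S(*s),D(*d));P.append(x);print(x.round(3),np.round(e,1))
P=np.array(P);C=P.mean(0);ux=(P[1]+P[2]-P[0]-P[3])/2;print("C",C,"len",np.linalg.norm(ux),"yaw",np.degrees(np.arctan2(ux[1],ux[0])))
u=ux/np.linalg.norm(ux);u[2]=0
T=C+.057*u;T[2]=0;print("target",T)
d=T-np.array(get_obs()["eef_pos"]);print("delta press-frame a,n",d@a_*1e3,d@n_*1e3)
```

```text
[ 0.376 -0.3    0.095] [1.3 1.3]
[ 0.603 -0.307  0.096] [3.1 3.1]
[ 0.602 -0.468  0.095] [1.8 1.8]
[ 0.374 -0.463  0.1  ] [0.8 0.8]
C [ 0.48876048 -0.38484407  0.09646052] len 0.22760633271961034 yaw -1.5360843353597387
target [ 0.54573736 -0.38637197  0.        ]
delta press-frame a,n -211.51785722859864 -196.5026917823545
```

servo_tool --commands "0 0 0 -33 -35 0 0;0 0 0 -33 -35 0 0;0 0 0 -33 -35 0 0;0 0 0 -33 -35 0 0;0 0 0 -33 -35 0 0"

```text
time_s: 12.9
eef_pos: [0.5343, -0.3407, 0.1904]
eef_rot: [-0.002, 0.221, 0.975, 0.001]
wrist_force: [0.2, -0.2, -0.0]
opening: 0.316
grasp_force: 59.0
```

servo_tool --commands "0 0 0 -33 -35 0 0;0 0 0.164 0 0 0 0;0 0 0.164 0 0 0 0;0 0 0.164 0 0 0 0;0 0 0.164 0 0 0 0"

```text
time_s: 13.52
eef_pos: [0.5486, -0.3849, 0.1901]
eef_rot: [-0.002, 0.526, 0.851, 0.001]
wrist_force: [-0.3, -0.4, -0.0]
opening: 0.325
grasp_force: 58.9
```

servo_tool --commands "0 0 0.164 0 0 0 0;0 0 0.164 0 0 0 0;0 0 0.168 0 0 0 0;-0.13 0 0 0 0 0 0;-0.13 0 0 0 0 0 0"

```text
time_s: 14.15
eef_pos: [0.5493, -0.3848, 0.1906]
eef_rot: [0.093, 0.711, 0.692, 0.092]
wrist_force: [0.1, -0.2, -0.4]
opening: 0.317
grasp_force: 59.1
```

servo_tool --commands "-0.14 0 0 0 0 0 0;0 0 0 0 0 0 0"

```text
time_s: 14.4
eef_pos: [0.5467, -0.3844, 0.1894]
eef_rot: [0.139, 0.704, 0.683, 0.139]
wrist_force: [-1.1, -0.5, 0.4]
opening: 0.32
grasp_force: 59.2
```

```bash
python3 -c "
from h import *
o,R=st();p=np.array(o['eef_pos']);print(p,R.round(3))
T=np.array([.550,-.3865,.044]);print('tool delta mm',(R.T@(T-p)*1e3).round(1))
w=camera('wrist')"
```

```text
t 14.4 press xyz mm [-291.5 -195.1  189.4] yaw_y -1.83 z [ 0.385 -0.006 -0.923] open 0.32 F [-1.1 -0.5  0.4] 59.2
[ 0.54666306 -0.38438899  0.18941189] [[ 0.03   0.922  0.385]
 [ 1.    -0.029 -0.006]
 [ 0.005  0.385 -0.923]]
tool delta mm [ -2.8 -52.8 135.5]
```

servo_tool --commands "0 0 0 -3 -13 33 0;0 0 0 0 -13 33 0;0 0 0 0 -11 29 0;0 0 0 0 -8 20 0;0 0 0 0 0 0 0"

```text
time_s: 15.08
eef_pos: [0.5526, -0.3876, 0.0675]
eef_rot: [0.14, 0.702, 0.684, 0.139]
wrist_force: [0.2, -0.2, -0.2]
opening: 0.319
grasp_force: 59.2
```

servo_tool --commands "0 0 0 0 -4 10 0;0 0 0 0 -4 10 0;0 0 0 0 0 0 0;0 0 0 0 0 0 0"

```text
time_s: 15.58
eef_pos: [0.5534, -0.3891, 0.0486]
eef_rot: [0.143, 0.702, 0.684, 0.139]
wrist_force: [-0.2, 0.3, -0.3]
opening: 0.321
grasp_force: 59.2
```

servo_tool --commands "0 0 0 0 -2 5 0;0 0 0 0 0 0 0;0 0 0 0 0 0 0"

```text
time_s: 15.95
eef_pos: [0.5534, -0.3889, 0.0429]
eef_rot: [0.142, 0.702, 0.684, 0.139]
wrist_force: [0.3, -0.3, -0.7]
opening: 0.321
grasp_force: 59.2
```

servo_tool --commands "0 0 0 0 0 0 0.45;0 0 0 0 0 0 0.48;0 0 0 0 0 0 0.48;0 0 0 0 0 -8 0.48;0 0 0 0 0 -12 0.48"

```text
time_s: 16.58
eef_pos: [0.5452, -0.3885, 0.0617]
eef_rot: [0.142, 0.702, 0.684, 0.139]
wrist_force: [-0.9, 0.3, -0.7]
opening: 0.48
grasp_force: 0.0
```

servo_tool --commands "0 0 0 0 0 -20 0.48;0 0 0 0 0 -30 0.48;0 0 0 0 0 -50 0.48;0 0 0 0 0 -60 0.48;0 0 0 0 0 -50 0.48"

```text
time_s: 17.2
eef_pos: [0.4629, -0.3867, 0.258]
eef_rot: [0.144, 0.702, 0.684, 0.138]
wrist_force: [-0.6, -1.4, 1.1]
opening: 0.481
grasp_force: 0.0
```

servo_tool --commands "0 0 0 0 0 0 0.48;0 0 0 0 0 0 0.48;0 0 0 0 0 0 0.48"

```text
time_s: 17.58
eef_pos: [0.4635, -0.3856, 0.2531]
eef_rot: [0.141, 0.702, 0.684, 0.139]
wrist_force: [-0.6, 0.1, 0.6]
opening: 0.482
grasp_force: 0.0
```

```bash
python3 -c "
from h import *
st();s=camera('scene');d=camera('side')
A=cv2.resize(s[130:320,100:400],(800,506),interpolation=2)[:, :]
C=np.zeros((600,800,3),np.uint8);C[:300,:474]=cv2.resize(s[130:320,100:400],(474,300),interpolation=2);C[300:,:474]=cv2.resize(d[170:400,180:450],(474,300)[:2]) ;w=camera('wrist');C[:204,474:]=cv2.resize(w,(326,204))
cv2.imwrite('pics/f.png',C)"
```

```text
t 17.57 press xyz mm [-328.7 -120.7  253.1] yaw_y -1.59 z [ 0.388 -0.008 -0.922] open 0.482 F [-0.6  0.1  0.6] 0.0
```

View pics/f.png

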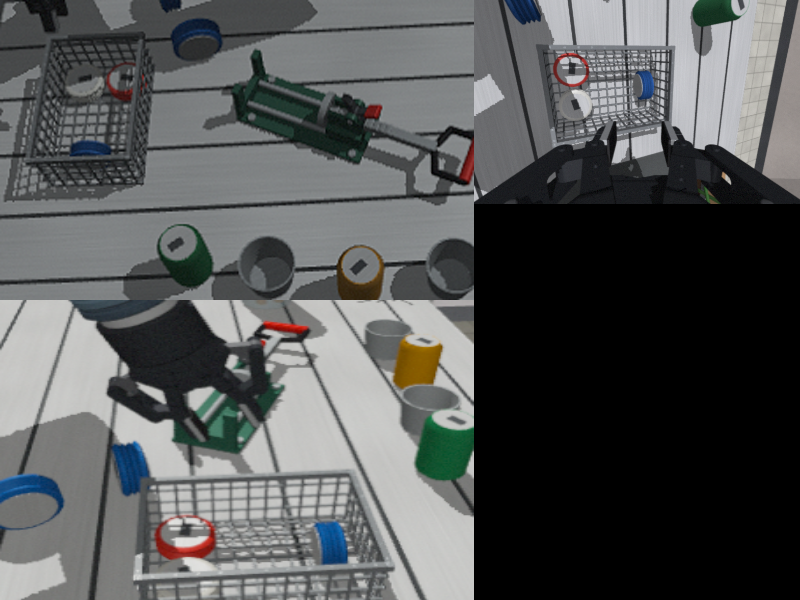

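The blue can is in the crate's empty half (wrist crop 643,85). The ram is out, the pawl paddle lies back (scene crop 372,112), the cans and cups in view still stand, and the jar and funnel were never approached. Handing in.

```bash
python3 -c "
from bench import *
print(hand_in())"
```

```text
the job is handed in; nothing more can be done
None
```

I flipped the pawl back, drew the ram to its stop and put the flattened blue can on edge in the crate's empty half; the job was handed in at about 18 s with nothing else touched, and no verdict was returned.

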